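# Lock the indexing turntable

## Robot

A 7-joint arm with a two-finger parallel gripper is mounted at the origin on a cart in front of the work surface, level with it; the furniture and walls round the work are solid. World frame = base frame: x ahead of the robot, y to its left, z up, the work surface at z = 0. Lengths are in m, angles in degrees, forces in N, time in s.
With the tool pointing down it reaches from about 0.4 to 0.9 m from the base axis. Payload 5.5 kg.
Tool frame: the origin (TCP) lies on the mounting face of the last link; the fingertips stand 173 mm ahead of it and the grasp point (between the pads) lies 155 mm ahead of it; z points along the fingers, y is the direction in which the jaws open and shut (so a half turn about z gives the same grasp; the last joint's range is limited). The gripper opens to 85 mm and grips with 20 to 120 N. Pads are 22 mm wide; open, the fingers measure 114 mm over their backs; the gripper's body (76 mm by 85 mm) begins 54 mm behind the grasp point. The pads swing forward as they close: fully open they stand 13 mm farther back than shut.
Start: joints at [83.491, 28.699, -24.465, 88.831, 12.651, 65.22, -12.049], TCP at [0.239, -0.604, 0.405] pointing down, gripper open.
Joint ranges: [-164.97, 164.97], [-17.58, 116.51], [-87.97, 89.64], [11.32, 138.91], [-80.73, 260.73], [10.89, 115.49], [-147.41, 147.41]. Speed limits (degrees/s): [147.25, 147.25, 180, 180, 180, 180, 180].

## Interface

Orientations are given as [roll, pitch, yaw] about the fixed x, y, z axes, in that order (R = Rz(yaw) Ry(pitch) Rx(roll)).
In Python, from cell import env, viewer, workorder, models gives the robot as it stands. The module is installed in compiled form; this text tells all that it offers.
- The arm moves only by the shell command python3 -m crank 'ROWS'. ROWS is JSON, a list of rows, each a list of 7 numbers: the turn, a rotation vector about the tool's x, y, z in degrees, then the shift along the tool's x, y, z in mm, then the opening, from 0 (shut) to 1 (fully open). In form: [[ax, ay, az, tx, ty, tz, grip], ...]. A call has 1 to 10 rows; each row shifts and turns the commanded pose from where the row before left it, along the tool's axes as they then stand; what a row does not reach is not made up. A row lasts 1/10 s, in which the tool goes at most 50 mm and 8.59 degrees, less where a joint would pass 70% of its speed; a pose out of reach is approached as far as the arm can. A call is refused whole if a number of a shift passes 50 or a number of a turn 8.59, either way. A call with a gripper value outside its range is refused whole. The fingers move at their own pace and stop on an object; the grip force is fixed at half the most. Time passes only in rows, so rows that do not move let the fingers close. It gives the time, the measured TCP pose, the force and the opening at its end, in the units of the state.
- env.get_state(): the state, without advancing time (a new reading comes with each control period).
- viewer.read_camera(name): name is "scene" or "side" or "wrist"; returns a dict with "color" (384x512x3 uint8, red, green, blue), "z_map" (384x512 float32, m along the optical axis (not along the pixel's ray), 0 where there is no reading), "fx", "fy", "cx", "cy" (pixels), "D" ([k1, k2, p1, p2, k3] as OpenCV has them; the pictures are not rectified), "R" (3x3) and "t" (3): a world point X has camera coordinates R X + t. Camera axes: x right, y down, z forward; pixel columns grow to the right and rows downward; lengths in m; the calibration is good to about 2 mm. A picture is of the moment at which its call begins.
- workorder.hand_in(): hands the job in, once; it reports no verdict.
Trained networks look in the newest picture that a camera, given by its name, has taken for a name from the list of things; names that differ only in an ending like _2 or _b are one class to them, and where a whole thing is asked for, a point or a joint stands for the part that bears it (a point fixed in the world has none). Each returns a list of dicts, best first, with "score" (0 to 1); they miss things now and then, are a little off and sometimes report something else, mostly with a low value. They report only what shows in the picture. A call takes as long as a camera call.
- models.masks_of(thing, camera): "region" (384x512 bool, what is visible of it) and "box" ([left, top, right, bottom] in pixels, round what is visible of it).
- models.place_of(thing, camera): "uv" ([column, row] in pixels: a listed point, or the origin of a listed thing).
The state is a dict: "time_s": time; "joint_positions": joint angles; "qd": joint speeds; "tau": joint torques, N m; "eef_pos": TCP position; "orientation": TCP orientation; "ft_force": force on the tool from outside, world axes, zero at the start; "moment": the same for the moment, N m; "grip_width": opening from 0.0 (shut) to 1.0 (fully open).
Only numpy, scipy, OpenCV 4.12 (cv2) and the standard library are available. Lean on these libraries where they do the work, as an engineer would, in place of code of your own. Each camera call takes 0.05 s, during which the arm holds its last target.

## Task

Lock the indexing turntable that is screwed to the bench: push the upright pin on its slotted disc round until either of the two slots faces the bolt, then push the bolt by its upright thumb plate fully home into that slot. Do it all by pushing with the fingers: do not pinch or grip the pin or the thumb plate, and leave the jar, the tape roll and the needle file where they are.

Things in the scene. Friction and masses are not known exactly. Their poses are not given: they have to be found in the camera images.
- turntable: Indexing turntable fixed to the worktop: grey plate 130 x 250 x 10 mm with slotted disc and sliding bolt. Origin on the worktop under the disc's axis; x across the plate (edges -65, +65 mm), y along it (ends -170, +80 mm), z up. The bolt lies on the -y side along x = 0 and slides to +y; a guide block 40 mm wide, 34 mm high straddles it at y = -110 to -70 mm. Turned up to 0.45 rad either way.
- index_disc (a joint): Angle of the disc, rad, counter-clockwise from above, -0.25 to 3.39. At 0 one slot faces the bolt and the pin is on the turntable's +x side; at pi the other slot does and the pin is on the -x side; between, the pin is on the +y side. Turns with light friction (0.07 N m), stays where it is left. The bolt enters within about 0.07 rad of 0 or pi; its tapered nose then centres the disc.
- pin (a point): Upright steel pin on the disc, 10 mm diameter (collar 14 mm in its lowest 3 mm), 48 mm from the disc's axis, standing from 26 to 54 mm above the worktop. The point lies on the pin's axis, 40 mm above the worktop. At disc angle q the pin lies at 48 mm * (cos q, sin q) in the turntable's x and y.
- bolt (a joint): Slide of the steel locking bolt to the turntable's +y, m: 0 fully drawn, 0.026 fully home at its stop, where the thumb plate meets the guide block. Light friction (1.5 N); stays where it is left. Bar 14 mm wide, nose tapered to 8 mm; the nose meets the rim at about 0.010 if no slot faces it.
- thumb_plate (a point): Upright steel thumb plate at the outer end of the bolt, 32 mm wide (turntable's x), 8 mm thick (y), from 15 to 51 mm above the worktop. The point lies in its middle, 40 mm above the worktop, at y = -140 mm + slide in the turntable's frame. Push its outer (-y) face; that face is 4 mm from the point.
- powder_jar: Bystander: glass jar of polishing powder with a lid, 45 mm diameter, 53 mm tall, loose, near the +y end of the turntable. Origin under its centre. Farther left two fixed level rods of the room hang over the worktop, running away from the robot (x 0.23 to 1.04 m, y 0.355 to 0.415 m, height 0.455 to 0.50 m): an arm that starts left of them passes above them.
- tape_roll: Bystander: roll of masking tape, 48 mm diameter, 12 mm tall, lying loose on the +x side of the bolt. Origin under its centre.
- needle_file: Bystander: needle file 146 mm long, 11 mm thick, lying loose on the +x side of the disc, about along the turntable's y. Origin under its middle; its own y runs along it, handle at +y.
- table_axis (a point): Centre of the disc's top face, 26 mm above the worktop, on its vertical axis (above the turntable's origin). Aluminium disc 116 mm in diameter, 12 mm thick, with two open slots, 18 mm wide and 18 mm deep, opposite each other in the rim. A small chuck of radius 16 mm stands on its centre up to 48 mm above the worktop.

How it is judged:
By the outcome, as a careful person would: the job done as asked, in the order asked, and still so for the second after the job is handed in, with the robot touching nothing.
It also fails if it takes over 53 s, if anything falls off the work surface, if the arm or the gripper's body presses on something with over 40 N, if the wrist force passes 120 N, or if a joint passes its speed limit or range.

## Working session

There is one attempt and no reset: what is moved stays moved. The work goes in short steps, Python scripts to look and compute and a shell command to move; the robot and the scene stay as the last step left them, time stands still between calls to the robot, and variables do not carry over. Pictures are saved under pics/ and viewed, and the job is handed in when it is done.

```bash
mkdir -p pics
cat > h.py <<'E'
import numpy as np, cv2
from cell import env, viewer, workorder, models
from scipy.spatial.transform import Rotation as Ro
def snap(n,f):
    c=viewer.read_camera(n); cv2.imwrite('pics/'+f+'.png',cv2.cvtColor(c['color'],cv2.COLOR_RGB2BGR)); return c
def ray(c,uv):
    K=np.array([[c['fx'],0,c['cx']],[0,c['fy'],c['cy']],[0,0,1.]])
    p=cv2.undistortPoints(np.array([[uv]],float),K,np.array(c['D'],float)).ravel()
    R=np.array(c['R']);t=np.array(c['t']);o=-R.T@t; d=R.T@np.array([p[0],p[1],1]); return o,d
def atz(c,uv,z):
    o,d=ray(c,uv); return o+d*(z-o[2])/d[2]
E
python3 - <<'E'
from h import *
print(env.get_state())
for n in ('scene','side','wrist'):
    c=snap(n,n+'0')
    for th,z in (('turntable',0),('pin',.04),('thumb_plate',.04),('table_axis',.026),('powder_jar',0),('tape_roll',0),('needle_file',0)):
        for r in models.place_of(th,n)[:2]:
            print(n,th,round(r['score'],2),np.round(r['uv'],1),np.round(atz(c,r['uv'],z),4))
E
```

```text
{'time_s': 0.0, 'joint_positions': array([ 83.48958213,  28.75395185, -24.45141304,  88.89075147,
        12.65026631,  65.21811053, -12.04925105]), 'qd': array([ 0.07291826,  0.03650236,  0.01288011, -0.02926776,  0.02889871,
       -0.04402693,  0.01583865]), 'tau': array([ 1.85191449e-03, -5.69529462e+01, -5.81532508e+00, -2.80945265e+01,
        1.06485435e-02,  1.21264355e-02,  1.03351857e-05]), 'eef_pos': array([ 0.23898879, -0.60409899,  0.40365969]), 'orientation': array([-1.79890295e+02, -3.95313379e-03,  2.15917459e+01]), 'ft_force': array([-0.4065248 ,  0.03733846,  0.04292558]), 'moment': array([ 0.0147926 ,  0.01778341, -0.02405432]), 'grip_width': 0.997410605222388}
scene turntable 0.63 [263.5 230.7] [0.5056 0.0762 0.    ]
scene pin 0.9 [263.3 230. ] [0.4741 0.1003 0.04  ]
scene pin 0.26 [318.7 181.3] [ 0.5155 -0.0628  0.04  ]
scene thumb_plate 0.8 [318.2 179.5] [ 0.5202 -0.0657  0.04  ]
scene table_axis 0.58 [267.1 218.2] [0.5056 0.0681 0.026 ]
scene table_axis 0.53 [320.  181.9] [ 0.5252 -0.0762  0.026 ]
scene powder_jar 0.71 [194.9 261.3] [0.5166 0.2136 0.    ]
scene powder_jar 0.64 [265.5 229.4] [0.5061 0.0713 0.    ]
scene tape_roll 0.68 [276.7 176.5] [ 0.6158 -0.0415  0.    ]
scene needle_file 0.71 [229.7 204.1] [0.6031 0.0833 0.    ]
scene needle_file 0.37 [261.8 231.4] [0.5061 0.0797 0.    ]
side turntable 0.62 [267.9 230.9] [0.5118 0.0717 0.    ]
side pin 0.94 [282.8 226.2] [0.4722 0.1052 0.04  ]
side thumb_plate 0.75 [279.  187.5] [ 0.5163 -0.0607  0.04  ]
side table_axis 0.84 [269.8 220.6] [0.5083 0.0694 0.026 ]
side powder_jar 0.71 [250.5 270.7] [ 0.512   0.2122 -0.    ]
side powder_jar 0.17 [268.7 230.2] [0.5108 0.0686 0.    ]
side tape_roll 0.67 [241.6 200.3] [ 0.6079 -0.0452  0.    ]
```

Run:
```python
from h import *
for n in ('scene','side'):
    im=cv2.imread(f'pics/{n}0.png')[130:310,150:390]; cv2.imwrite(f'pics/{n}0z.png',cv2.resize(im,None,fx=3.2,fy=3.2,interpolation=cv2.INTER_CUBIC))
```

```text
(no output)
```

View pics/scene0.png

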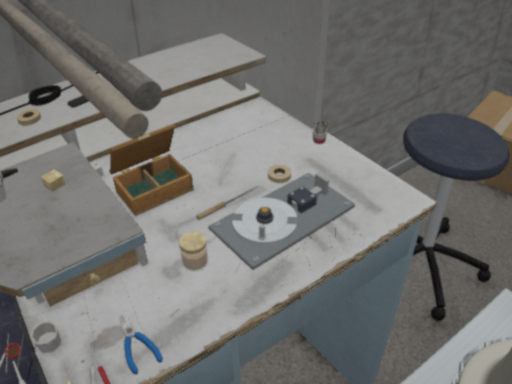

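View pics/side0.png

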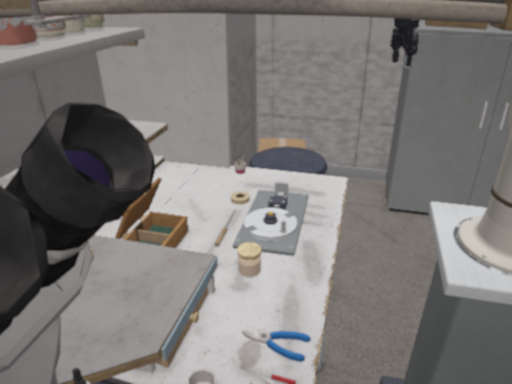

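```bash
ls pics
```

```text
scene0.png
scene0z.png
side0.png
side0z.png
wrist0.png
```

View pics/scene0z.png

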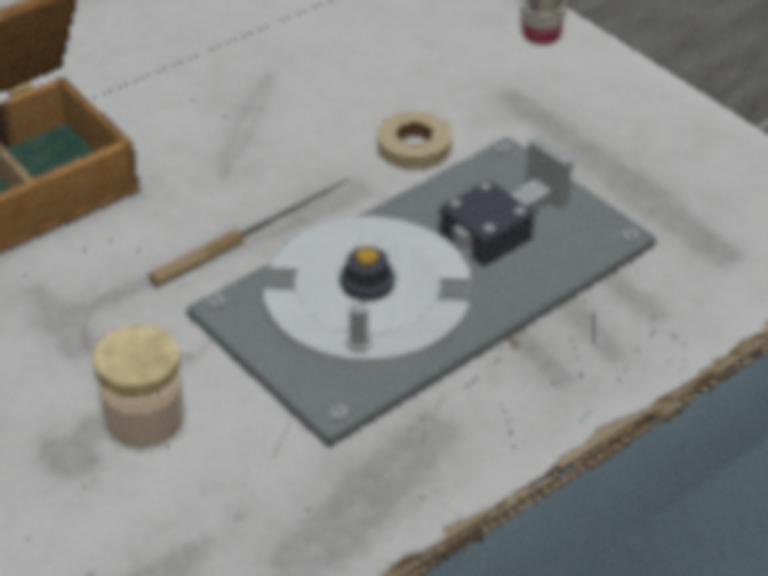

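View pics/side0z.png

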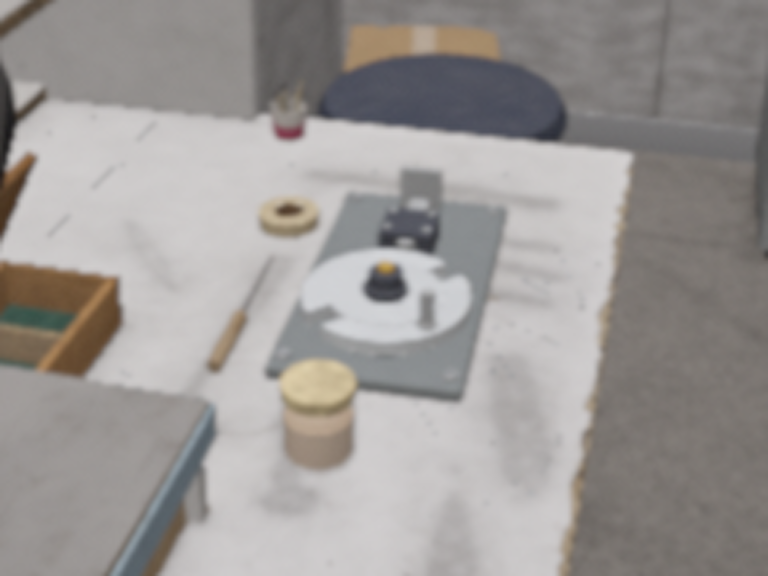

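View pics/wrist0.png

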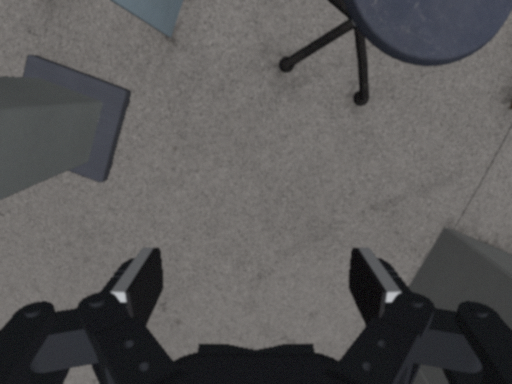

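```bash
cat >> h.py <<'E'
def tool():
    s=env.get_state(); return s, Ro.from_euler('xyz',s['orientation'],degrees=True).as_matrix(), np.array(s['eef_pos'])
E
python3 - <<'E'
from h import *
s,T,p=tool(); c=viewer.read_camera('wrist'); R=np.array(c['R']);o=-R.T@np.array(c['t'])
print('cam in tool',T.T@(o-p)); print('cam axes in tool cols x,y,z\n',np.round(T.T@R.T,3)); print(c['fx'],c['cx'],c['cy'])
for n in ('scene','side'):
    c=viewer.read_camera(n);R=np.array(c['R']);print(n,-R.T@np.array(c['t']),c['fx'])
E
```

```text
cam in tool [0.0736645  0.00048747 0.03161542]
cam axes in tool cols x,y,z
 [[ 0.002 -0.957 -0.29 ]
 [ 1.     0.002  0.001]
 [-0.    -0.29   0.957]]
323.09656482967074 255.52767274401882 191.79102765584344
scene [-0.00426057  0.46038766  0.6169135 ] 492.6021626965384
side [0.34018139 0.78973976 0.49639978] 402.05786995069724
```

```bash
cat >> h.py <<'E'
def plan(goal,yaw,n):
    s,T,p=tool(); st=np.array([0.0]); y0=s['orientation'][2]; dy=(yaw-y0)/n; d=(np.array(goal)-p)/n
    # tilt correction ignored
    out=[]
    for i in range(n):
        y=np.radians(y0+dy*i); A=np.array([[np.cos(y),np.sin(y),0],[np.sin(y),-np.cos(y),0],[0,0,-1]])
        out.append([0,0,round(-dy,1)]+list(np.round(A.T@d*1000).astype(int)))
    print('yaw0',y0,'\n',*[str([float(v) for v in o]) for o in out],sep='\n')
E
python3 -c "
from h import *
plan([.51,.03,.405],81.6,20)"
```

```text
yaw0
21.58953114731891


[0.0, 0.0, -3.0, 24.0, -25.0, 0.0]
[0.0, 0.0, -3.0, 26.0, -23.0, 0.0]
[0.0, 0.0, -3.0, 27.0, -22.0, 0.0]
[0.0, 0.0, -3.0, 28.0, -20.0, 0.0]
[0.0, 0.0, -3.0, 29.0, -19.0, 0.0]
[0.0, 0.0, -3.0, 30.0, -17.0, 0.0]
[0.0, 0.0, -3.0, 31.0, -16.0, 0.0]
[0.0, 0.0, -3.0, 31.0, -14.0, 0.0]
[0.0, 0.0, -3.0, 32.0, -13.0, 0.0]
[0.0, 0.0, -3.0, 33.0, -11.0, 0.0]
[0.0, 0.0, -3.0, 33.0, -9.0, 0.0]
[0.0, 0.0, -3.0, 34.0, -7.0, 0.0]
[0.0, 0.0, -3.0, 34.0, -6.0, 0.0]
[0.0, 0.0, -3.0, 34.0, -4.0, 0.0]
[0.0, 0.0, -3.0, 34.0, -2.0, 0.0]
[0.0, 0.0, -3.0, 34.0, 0.0, 0.0]
[0.0, 0.0, -3.0, 34.0, 2.0, 0.0]
[0.0, 0.0, -3.0, 34.0, 3.0, 0.0]
[0.0, 0.0, -3.0, 34.0, 5.0, 0.0]
[0.0, 0.0, -3.0, 34.0, 7.0, 0.0]
```

```bash
python3 -m crank '[[0,0,-3,24,-25,0,0],[0,0,-3,26,-23,0,0],[0,0,-3,27,-22,0,0],[0,0,-3,28,-20,0,0],[0,0,-3,29,-19,0,0],[0,0,-3,30,-17,0,0],[0,0,-3,31,-16,0,0],[0,0,-3,31,-14,0,0],[0,0,-3,32,-13,0,0],[0,0,-3,33,-11,0,0]]'
```

```text
time_s: 2.35
eef_pos: [0.3757, -0.285, 0.405]
orientation: [180.0, 0.0, 51.7]
ft_force: [0.0, -0.5, -0.2]
grip_width: -0.003
```

```bash
python3 -m crank '[[0,0,-3,33,-9,0,0],[0,0,-3,34,-7,0,0],[0,0,-3,34,-6,0,0],[0,0,-3,34,-4,0,0],[0,0,-3,34,-2,0,0],[0,0,-3,34,0,0,0],[0,0,-3,34,2,0,0],[0,0,-3,34,3,0,0],[0,0,-3,34,5,0,0],[0,0,-3,34,7,0,0]]'
python3 - <<'E'
from h import *
s,T,p=tool();print(s['time_s'],s['joint_positions'],p,s['orientation'])
c=snap('wrist','w1'); n='wrist'
for th,z in (('pin',.04),('thumb_plate',.04),('table_axis',.026),('powder_jar',0),('tape_roll',0),('needle_file',0)):
    for r in models.place_of(th,n)[:2]:
        print(n,th,round(r['score'],2),np.round(r['uv'],1),np.round(atz(c,r['uv'],z),4))
E
```

```text
time_s: 3.35
eef_pos: [0.5101, 0.0304, 0.4049]
orientation: [180.0, 0.0, 81.7]
ft_force: [-0.2, -0.7, 1.0]
grip_width: 0.002
3.35 [ 38.2930799   20.194793   -53.89883107 107.93787247  18.61491281
  61.12673286 -31.40783618] [0.51009021 0.03040685 0.40494586] [1.79962333e+02 2.33784570e-02 8.16818753e+01]
wrist pin 0.78 [207.2 101.8] [0.4721 0.1029 0.04  ]
wrist thumb_plate 0.84 [270.4 249.7] [ 0.5136 -0.0684  0.04  ]
wrist table_axis 0.89 [246.6 129.1] [0.5066 0.0688 0.026 ]
wrist tape_roll 0.64 [348.7 207.7] [ 0.6161 -0.0463  0.    ]
wrist needle_file 0.61 [328.8 105.8] [0.6014 0.0792 0.    ]
```

View pics/w1.png

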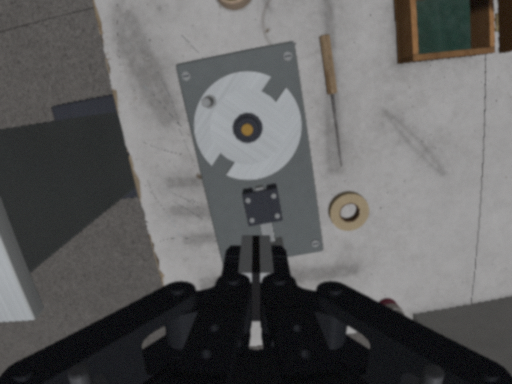

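Run:
```python
from h import *
c=viewer.read_camera('wrist')
C=[atz(c,u,.01)[:2] for u in ((178,65.5),(295.5,41.5),(322.5,248.5))]
print(C)
d=C[1]-C[0];print('w',np.linalg.norm(d),np.degrees(np.arctan2(d[1],d[0])))
d=C[1]-C[2];print('l',np.linalg.norm(d),np.degrees(np.arctan2(-d[0],d[1])))
im=cv2.imread('pics/w1.png')[30:270,160:340]; cv2.imwrite('pics/w1z.png',cv2.resize(im,None,fx=2.4,fy=2.4,interpolation=cv2.INTER_CUBIC))
# disc ring fit: bright mask
m=models.masks_of('index_disc','wrist'); print([ (round(r['score'],2),r['box']) for r in m])
y=np.radians(5.5)
```

```text
[array([0.44290721, 0.14253785]), array([0.56973507, 0.14777811]), array([ 0.57615413, -0.0946804 ])]
w 0.1269360786840516 2.3659947285061635
l 0.2425434691390451 1.5165432144126063
[(0.86, [192.5, 67.9, 301.9, 176.9])]
```

View pics/w1z.png

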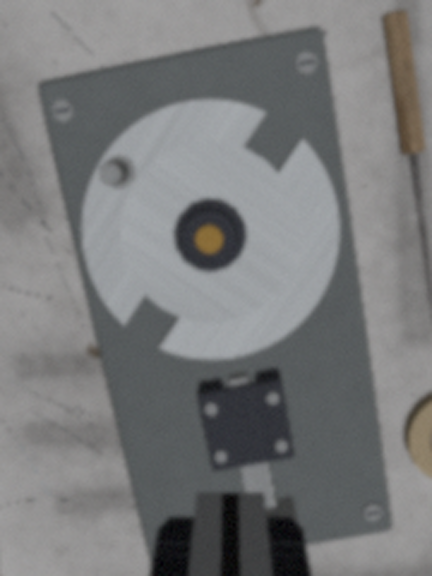

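Run:
```python
from h import *
s,T,p=tool()
c=viewer.read_camera('wrist'); z=c['z_map']; R=np.array(c['R']);t=np.array(c['t'])
for u in [(246,245),(255,245),(266,245),(246,238),(266,238),(248,260),(264,255)]:
    o,d=ray(c,u); P=o+d*z[u[1],u[0]]; print(u,z[u[1],u[0]],np.round(T.T@(P-p),4))
for u in [(240,50),(200,100),(220,120),(280,130),(262,205),(150,130)]:
    o,d=ray(c,u); P=o+d*z[u[1],u[0]]; print(u,np.round(P,4))
plan([.485,.1255,.30],60,6)
```

```text
(246, 245) 0.14055204 [ 0.0104 -0.0041  0.1593]
(255, 245) 0.13999932 [ 0.0107 -0.0002  0.1588]
(266, 245) 0.13992205 [0.0107 0.0046 0.1587]
(246, 238) 0.14795098 [ 0.0102 -0.0043  0.167 ]
(266, 238) 0.1473805 [0.0104 0.0048 0.1665]
(248, 260) 0.12775268 [ 0.0104 -0.003   0.146 ]
(264, 255) 0.13177982 [0.0104 0.0035 0.1501]
(240, 50) [0.511  0.1478 0.0095]
(200, 100) [0.4623 0.1033 0.0255]
(220, 120) [0.4793 0.0796 0.0239]
(280, 130) [0.5409 0.0599 0.0255]
(262, 205) [ 0.5101 -0.0193  0.0304]
(150, 130) [ 0.3937  0.0795 -0.0017]
yaw0
81.45856968532559


[0.0, 0.0, 3.6, 15.0, -6.0, 17.0]
[0.0, 0.0, 3.6, 15.0, -7.0, 17.0]
[0.0, 0.0, 3.6, 15.0, -8.0, 17.0]
[0.0, 0.0, 3.6, 14.0, -9.0, 17.0]
[0.0, 0.0, 3.6, 13.0, -10.0, 17.0]
[0.0, 0.0, 3.6, 13.0, -11.0, 17.0]
```

```bash
python3 -m crank '[[0,0,3.6,15,-6,17,0],[0,0,3.6,15,-7,17,0],[0,0,3.6,15,-8,17,0],[0,0,3.6,14,-9,17,0],[0,0,3.6,13,-10,17,0],[0,0,3.6,13,-11,17,0],[0,0,0,0,0,25,0],[0,0,0,0,0,25,0],[0,0,0,0,0,20,0],[0,0,0,0,0,10,0]]'
python3 - <<'E'
from h import *
s,T,p=tool();print(p,s['orientation'],s['joint_positions'])
c=snap('scene','s2')
for n in ('scene',):
  for r in models.place_of('pin',n)[:2]: print(np.round(r['uv'],1),atz(c,r['uv'],.04))
im=cv2.imread('pics/s2.png')[130:310,150:390]; cv2.imwrite('pics/s2z.png',cv2.resize(im,None,fx=3.2,fy=3.2))
E
```

```text
time_s: 4.85
eef_pos: [0.4859, 0.1254, 0.2212]
orientation: [-179.9, 0.1, 59.9]
ft_force: [-1.1, 0.3, -0.4]
grip_width: 0.001
[0.48588117 0.12536364 0.22116492] [-1.79910488e+02  1.00538405e-01  5.99252928e+01] [ 14.30824106  33.60109186 -39.23469963 116.76089626  32.34600204
  40.85154081 -75.63409965]
[263.9 233.4] [0.4670167  0.10448384 0.04      ]
```

View pics/s2z.png

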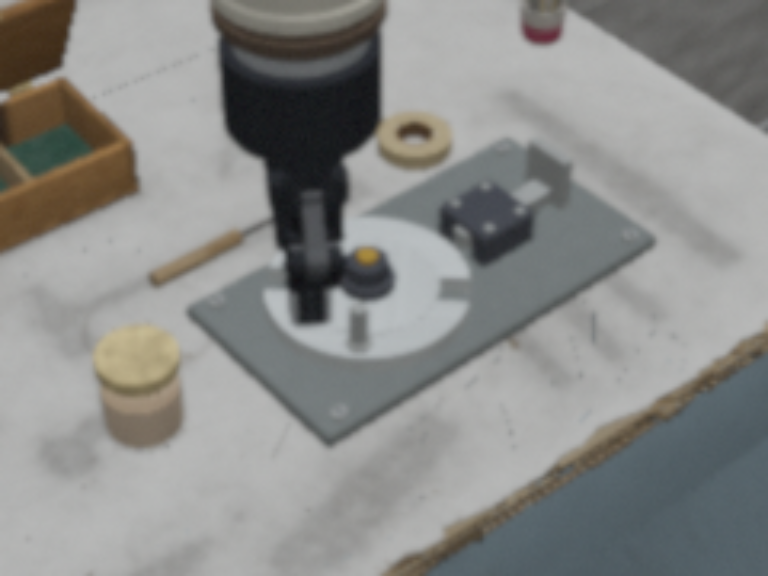

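```bash
cat > arc.py <<'E'
from h import *
import sys
ax=np.array([.5066,.0688]); 
def fc(phi,psi,d=.0155):
    a,b=np.radians(phi),np.radians(psi); return ax+.048*np.array([np.cos(a),np.sin(a)])+d*np.array([np.cos(b),np.sin(b)])
def rows(ph0,ph1,ps1,n,zgoal=None):
    s,T,p=tool(); ps0=s['orientation'][2]; cur=p[:2]; y=ps0
    for i in range(1,n+1):
        ph=ph0+(ph1-ph0)*i/n; ps=ps0+(ps1-ps0)*i/n
        g=fc(ph,ps); d=g-cur; a=np.radians(y)
        tx=round(1000*(d@[np.cos(a),np.sin(a)]),1); ty=round(1000*(d@[np.sin(a),-np.cos(a)]),1); az=round(y-ps,1)
        print([0,0,az,tx,ty,0,0])
        dd=np.array([[np.cos(a),np.sin(a)],[np.sin(a),-np.cos(a)]]).T@np.array([tx,ty])/1000; cur=cur+dd; y-=az
    print('end',cur,y)
E
python3 -c "
from arc import *
rows(134,174,86,14)"
```

```text
[0, 0, np.float64(-1.9), np.float64(-12.5), np.float64(-0.9), 0, 0]
[0, 0, np.float64(-1.8), np.float64(-2.3), np.float64(-1.1), 0, 0]
[0, 0, np.float64(-1.9), np.float64(-2.4), np.float64(-1.0), 0, 0]
[0, 0, np.float64(-1.8), np.float64(-2.3), np.float64(-1.0), 0, 0]
[0, 0, np.float64(-1.9), np.float64(-2.4), np.float64(-0.9), 0, 0]
[0, 0, np.float64(-1.9), np.float64(-2.4), np.float64(-0.9), 0, 0]
[0, 0, np.float64(-1.8), np.float64(-2.3), np.float64(-0.9), 0, 0]
[0, 0, np.float64(-1.9), np.float64(-2.4), np.float64(-0.8), 0, 0]
[0, 0, np.float64(-1.8), np.float64(-2.4), np.float64(-0.8), 0, 0]
[0, 0, np.float64(-1.9), np.float64(-2.4), np.float64(-0.7), 0, 0]
[0, 0, np.float64(-1.9), np.float64(-2.4), np.float64(-0.7), 0, 0]
[0, 0, np.float64(-1.8), np.float64(-2.4), np.float64(-0.7), 0, 0]
[0, 0, np.float64(-1.9), np.float64(-2.4), np.float64(-0.6), 0, 0]
[0, 0, np.float64(-1.9), np.float64(-2.4), np.float64(-0.5), 0, 0]
end [0.4599883  0.08925715] 86.04507627813489
```

```bash
python3 -m crank '[[0,0,0,0,0,10,0],[0,0,-1,-5,-0.5,0,0],[0,0,-0.9,-7.5,-0.4,0,0],[0,0,-1.8,-2.3,-1.1,0,0],[0,0,-1.9,-2.4,-1,0,0],[0,0,-1.8,-2.3,-1,0,0],[0,0,-1.9,-2.4,-0.9,0,0],[0,0,-1.9,-2.4,-0.9,0,0],[0,0,-1.8,-2.3,-0.9,0,0],[0,0,-1.9,-2.4,-0.8,0,0]]'
```

```text
time_s: 5.95
eef_pos: [0.4672, 0.1031, 0.2128]
orientation: [180.0, -0.0, 75.0]
ft_force: [0.8, 0.5, 1.5]
grip_width: 0.001
```

```bash
python3 -m crank '[[0,0,-1.8,-2.4,-0.8,0,0],[0,0,-1.9,-2.4,-0.7,0,0],[0,0,-1.9,-2.4,-0.7,0,0],[0,0,-1.8,-2.4,-0.7,0,0],[0,0,-1.9,-2.4,-0.6,0,0],[0,0,-1.9,-2.4,-0.5,0,0],[0,0,0,0,0,0,0]]'
python3 - <<'E'
from h import *
s,T,p=tool();print(p,s['orientation'])
ax=np.array([.5066,.0688])
for n in ('scene','side','wrist'):
  c=snap(n,n+'3')
  for r in models.place_of('pin',n)[:1]:
    P=atz(c,r['uv'],.04); d=P[:2]-ax; print(n,r['score'],np.round(r['uv'],1),P,np.hypot(*d),np.degrees(np.arctan2(d[1],d[0])))
im=cv2.imread('pics/scene3.png')[130:310,150:390]; cv2.imwrite('pics/s3z.png',cv2.resize(im,None,fx=3.2,fy=3.2))
E
```

```text
time_s: 6.65
eef_pos: [0.4603, 0.0892, 0.2125]
orientation: [-180.0, 0.0, 86.1]
ft_force: [0.0, 0.7, -0.2]
grip_width: 0.0
[0.46033498 0.08924262 0.2125192 ] [-1.79961105e+02  2.85275104e-02  8.61260940e+01]
scene 0.62 [282.1 228.2] [0.45827744 0.07249455 0.04      ] 0.04846358771648329 175.62789694535613
side 0.78 [290.1 219.7] [0.46235626 0.07688611 0.04      ] 0.044976591066492995 169.6427709996677
```

View pics/s3z.png

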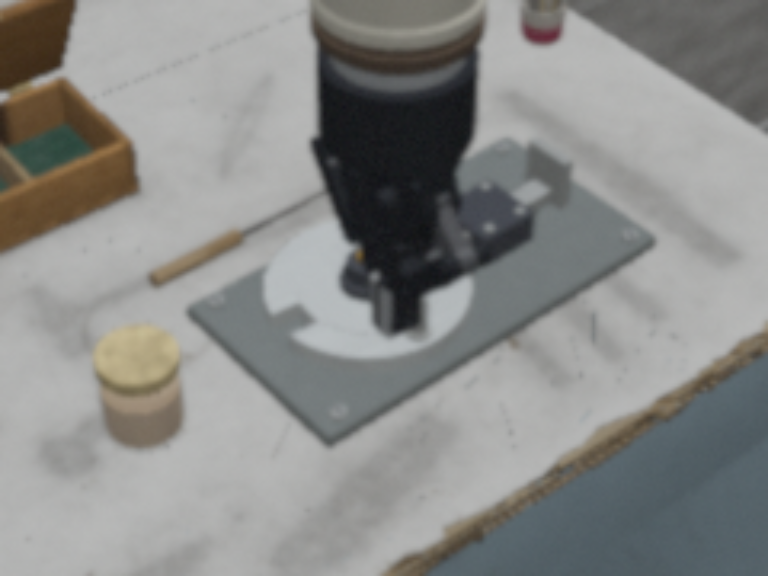

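View pics/wrist3.png

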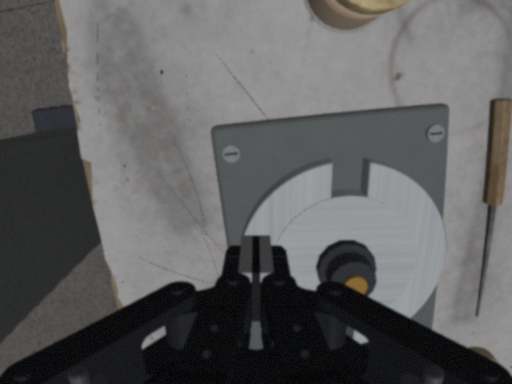

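Run:
```python
from h import *
c=viewer.read_camera('wrist')
r=models.place_of('table_axis','wrist')[0];A=atz(c,r['uv'],.026);print(r['score'],r['uv'],A)
for a,b,z in (((213,128),(447,104),.01),((231,153),(436,132),.01)):
    d=atz(c,b,z)-atz(c,a,z);print('plate yaw',np.degrees(np.arctan2(d[1],d[0])),np.hypot(d[0],d[1]))
S=[atz(c,u,.026)[:2] for u in ((332,164),(368,162),(332,195),(367,195))]
for ax in (A[:2],np.array([.5066,.0688])):
  for m in ((S[0]+S[1])/2,(S[2]+S[3])/2): d=m-ax;print(np.hypot(*d),np.degrees(np.arctan2(-d[0],d[1])))
d=(S[0]+S[1]-S[2]-S[3]);print('walls',np.degrees(np.arctan2(-d[0],d[1])))
im=cv2.imread('pics/wrist3.png')[90:330,200:460]; cv2.imwrite('pics/w3z.png',cv2.resize(im,None,fx=3,fy=2.5))
```

```text
0.91 [346.7, 264.0] [0.50879377 0.07153534 0.026     ]
plate yaw 2.5659782944027945 0.12482580984190988
plate yaw 2.4598917400692746 0.11138100325769924
0.05605656752551757 -0.5523314333626506
0.03949868352141727 -0.8451964667908165
0.058852843745961385 -2.6627713006493643
0.042320891854137614 -3.761527505620324
walls 0.146236043355271
```

View pics/w3z.png

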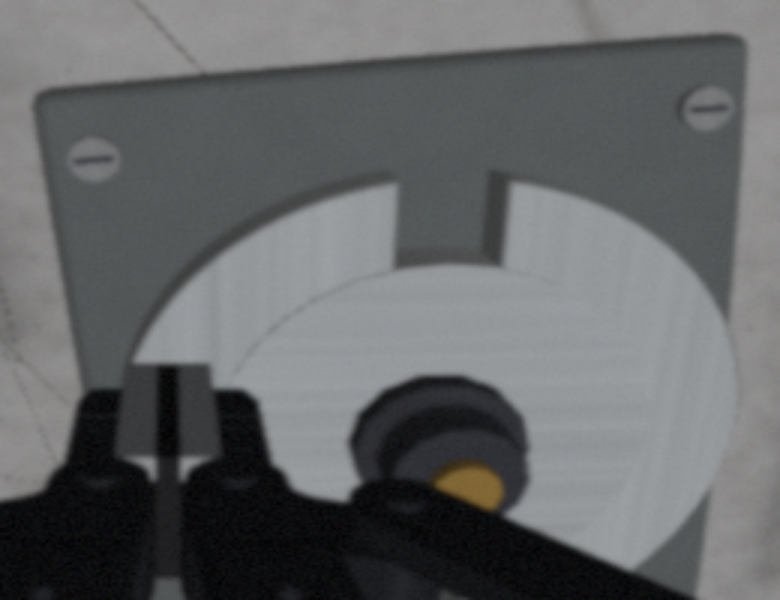

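Run:
```python
from h import *
from scipy.optimize import least_squares
c=viewer.read_camera('wrist')
Z=[(395,183),(510,182),(250,243),(170,305),(600,205),(670,260),(720,320),(737,390),(710,490)]
P=np.array([atz(c,(200+x/3,90+y/2.5),.026)[:2] for x,y in Z])
r=least_squares(lambda v:np.hypot(*(P-v[:2]).T)-v[2],[.5066,.0688,.058]);print(r.x,np.round(r.fun*1000,1))
S=[atz(c,(200+x/3,90+y/2.5),.026)[:2] for x,y in ((398,183),(510,180),(394,268),(502,267))]
for m in ((S[0]+S[1])/2,(S[2]+S[3])/2): d=m-r.x[:2];print(np.hypot(*d),np.degrees(np.arctan2(-d[0],d[1])))
print(np.hypot(*(S[0]-S[1])),np.hypot(*(S[2]-S[3])))
```

```text
[0.50764441 0.07069959 0.05722443] [ 0.7  0.5 -0.8  0.   0.6 -1.2 -0.3  0.   0.5]
0.05724813650527374 -2.5545886040926593
0.03944197820476896 -2.7063772207960155
0.018658341044884806 0.018577929210825184
```

```bash
python3 -m crank '[[0,0,-1.2,-1.1,0,0,0],[0,0,-1.2,-1.1,0,0,0],[0,0,-1.2,-1.1,0,0,0],[0,0,-1.2,-1.0,0,0,0],[0,0,0,0,0,0,0]]'
python3 - <<'E'
from h import *
c=snap('wrist','wrist4')
im=cv2.imread('pics/wrist4.png')[90:330,200:460]; cv2.imwrite('pics/w4z.png',cv2.resize(im,None,fx=3,fy=2.5))
E
```

```text
time_s: 7.6
eef_pos: [0.4603, 0.0854, 0.2126]
orientation: [-180.0, -0.0, 90.9]
ft_force: [-0.5, 1.9, 0.0]
grip_width: 0.003
```

View pics/w4z.png

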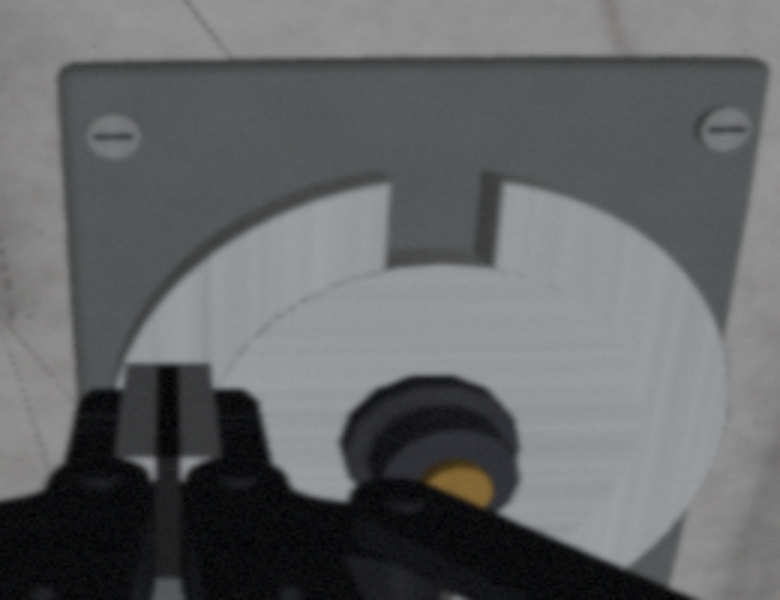

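Run:
```python
from h import *
from scipy.optimize import least_squares
c=viewer.read_camera('wrist')
f=lambda x,y,z=.026: atz(c,(200+x/3,90+y/2.5),z)[:2]
Z=[(389,183),(500,182),(250,232),(165,298),(590,205),(660,260),(710,320),(727,390),(690,510)]
P=np.array([f(x,y) for x,y in Z])
r=least_squares(lambda v:np.hypot(*(P-v[:2]).T)-v[2],[.5066,.0688,.058]);print(r.x,np.round(r.fun*1000,1))
S=[f(*u) for u in ((390,183),(501,180),(386,268),(496,267))]
for m in ((S[0]+S[1])/2,(S[2]+S[3])/2): d=m-r.x[:2];print(np.hypot(*d),np.degrees(np.arctan2(-d[0],d[1])))
for a,b in (((62,70),(767,62)),((113,137),(724,130))):
  d=f(*b,.01)-f(*a,.01);print('yaw',np.degrees(np.arctan2(d[1],d[0])))
```

```text
[0.50692019 0.06997471 0.05767158] [ 0.5  0.6 -0.3 -0.4  0.7 -1.1 -0.4 -0.2  0.6]
0.05765410598847587 1.5422100100303469
0.03985312006253417 0.7697023264951106
yaw 2.4598857250291073
yaw 2.2343073219333247
```

```bash
python3 -m crank '[[0,0,0,-1,0,0,0],[0,0,0,0,0,0,0],[0,0,0,8,0,0,0],[0,0,0,12,0,-5,0],[0,0,0,0,0,-40,0],[0,0,0,-20,-10,-50,0],[0,0,0,-30,-15,-50,0],[0,0,0,-25,-10,-30,0],[0,0,0,0,0,0,0]]'
python3 - <<'E'
from h import *
s,T,p=tool();print(p)
c=snap('wrist','wrist5'); 
im=cv2.imread('pics/wrist5.png')[40:280,130:390]; cv2.imwrite('pics/w5z.png',cv2.resize(im,None,fx=3,fy=2.5))
E
```

```text
time_s: 8.6
eef_pos: [0.4304, 0.0329, 0.3781]
orientation: [179.7, 0.3, 90.5]
ft_force: [1.5, 0.2, -0.4]
grip_width: 0.003
[0.43043463 0.03287335 0.37809627]
```

View pics/w5z.png

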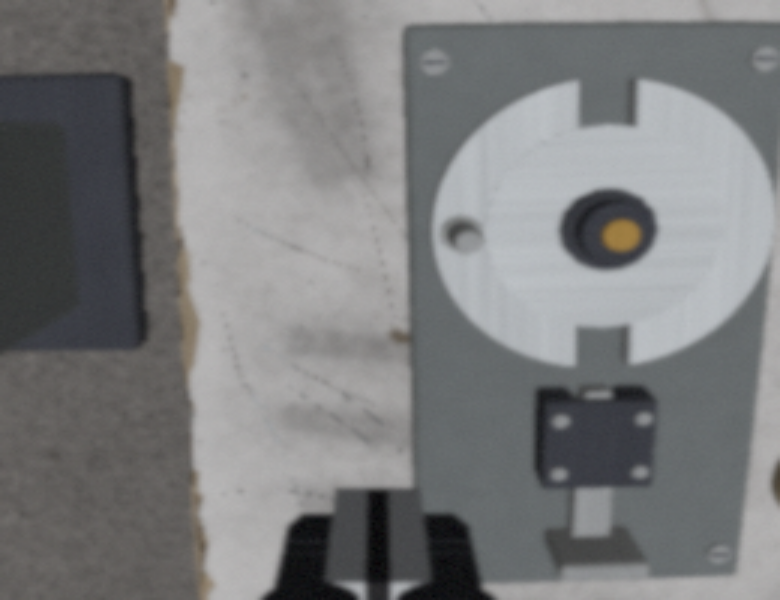

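Run:
```python
from h import *
c=viewer.read_camera('wrist')
f=lambda x,y,z=.026: atz(c,(130+x/3,40+y/2.5),z)[:2]
up=(f(580,125)+f(637,125))/2; lo=(f(576,328)+f(630,328))/2; d=up-lo
print('slots',up,lo,np.hypot(*d),np.degrees(np.arctan2(-d[0],d[1])),'axis',(up+lo)/2)
n=(f(583,393,.022)+f(612,393,.022))/2; print('nose',n)
e=[f(545,540,.051),f(628,528,.051),f(562,577,.051),f(648,577,.051)]
# thumb plate top edge: bright strip
print('top',f(562,566,.051),f(648,566,.051),f(562,580,.051),f(648,578,.051))
for r in models.place_of('thumb_plate','wrist')[:1]: print(r['uv'],atz(c,r['uv'],.04))
d=f(765,60,.01)-f(435,63,.01);print('yaw',np.degrees(np.arctan2(d[1],d[0])))
```

```text
slots [0.50479461 0.11228549] [0.50889703 0.03253223] 0.07985870566871102 2.9446354479915704 axis [0.50684582 0.07240886]
nose [0.51020548 0.0033602 ]
top [ 0.4969701  -0.06267754] [ 0.52710618 -0.06274467] [ 0.4974831  -0.06931948] [ 0.52772225 -0.06846153]
[329.3, 266.3] [ 0.51249328 -0.06895092  0.04      ]
yaw 2.3293120724034884
```

```bash
python3 -c "
from h import *
plan([.5137,-.108,.30],92.4,5)"
```

```text
yaw0
90.89220606419119


[0.0, 0.0, -0.3, -29.0, 16.0, 15.0]
[0.0, 0.0, -0.3, -29.0, 16.0, 15.0]
[0.0, 0.0, -0.3, -29.0, 16.0, 15.0]
[0.0, 0.0, -0.3, -29.0, 16.0, 15.0]
[0.0, 0.0, -0.3, -29.0, 16.0, 15.0]
```

```bash
python3 -m crank '[[0,0,-0.3,-29,16,15,0],[0,0,-0.3,-29,16,15,0],[0,0,-0.3,-29,17,15,0],[0,0,-0.3,-29,17,15,0],[0,0,-0.3,-29,17,15,0],[0,0,0,0,0,30,0],[0,0,0,0,0,30,0],[0,0,0,0,0,20,0],[0,0,0,0,0,10,0],[0,0,0,0,0,0,0]]'
python3 - <<'E'
from h import *
s,T,p=tool();print(p,s['orientation'])
c=snap('scene','s6')
im=cv2.imread('pics/s6.png')[130:310,150:390]; cv2.imwrite('pics/s6z.png',cv2.resize(im,None,fx=3.2,fy=3.2))
E
```

```text
time_s: 9.75
eef_pos: [0.5158, -0.1045, 0.2077]
orientation: [-179.8, -0.1, 92.6]
ft_force: [-0.4, 0.8, 0.2]
grip_width: -0.001
[ 0.51583702 -0.10451582  0.20765364] [-1.79779079e+02 -1.37755698e-01  9.26024572e+01]
```

View pics/s6z.png

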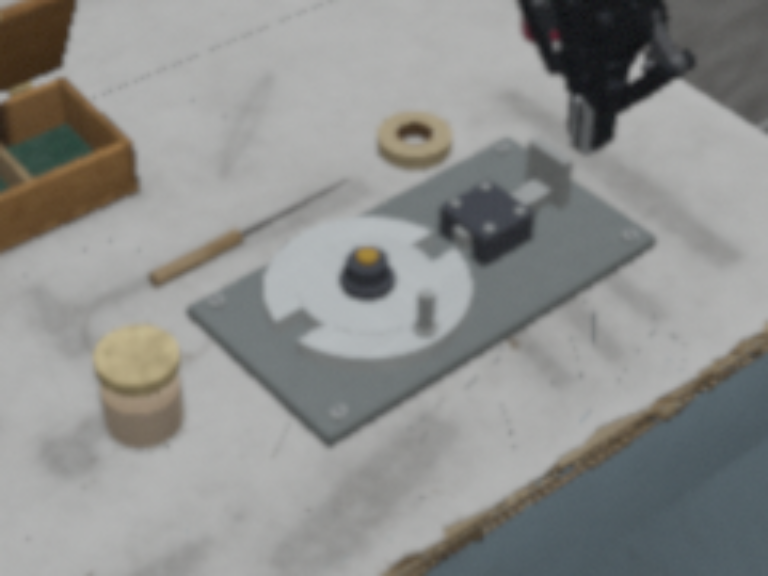

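```bash
python3 -m crank '[[0,0,0,0,-2,7,0],[0,0,0,8,0,0,0],[0,0,0,7,0,0,0],[0,0,0,4,0,0,0],[0,0,0,4,0,0,0],[0,0,0,4,0,0,0],[0,0,0,4,0,0,0],[0,0,0,3,0,0,0],[0,0,0,0,0,0,0]]'
python3 - <<'E'
from h import *
c=snap('scene','s7'); c2=snap('wrist','w7')
im=cv2.imread('pics/s7.png')[130:310,150:390]; cv2.imwrite('pics/s7z.png',cv2.resize(im,None,fx=3.2,fy=3.2))
E
```

```text
time_s: 10.7
eef_pos: [0.513, -0.0725, 0.203]
orientation: [180.0, -0.0, 92.4]
ft_force: [0.3, 0.1, 0.5]
grip_width: 0.003
```

View pics/s7z.png

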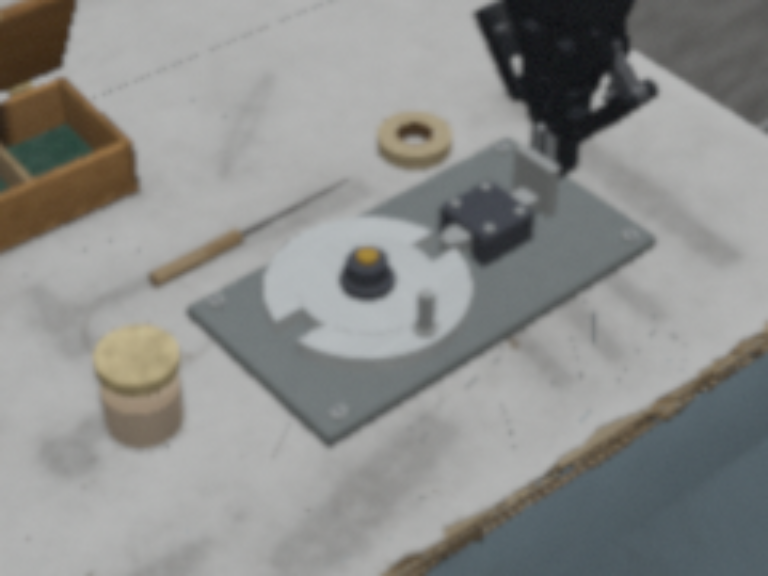

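View pics/w7.png

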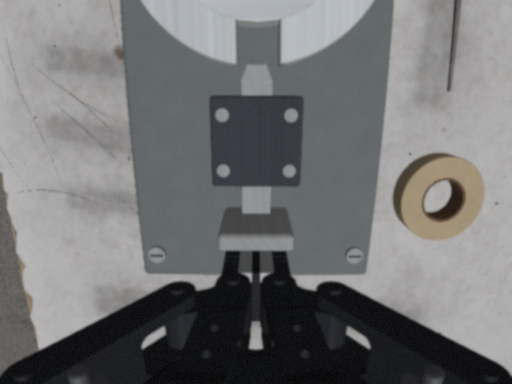

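```bash
python3 -m crank '[[0,0,0,3,0,0,0],[0,0,0,3,0,0,0],[0,0,0,3,0,0,0],[0,0,0,3,0,0,0],[0,0,0,0,0,0,0]]'; python3 -m crank '[[0,0,0,2,0,0,0],[0,0,0,1,0,0,0],[0,0,0,0,0,0,0]]'
```

```text
time_s: 11.3
eef_pos: [0.5123, -0.0603, 0.2028]
orientation: [-180.0, -0.0, 92.4]
ft_force: [0.2, 0.7, -0.3]
grip_width: -0.002
time_s: 11.6
eef_pos: [0.5122, -0.0578, 0.2029]
orientation: [-180.0, -0.0, 92.4]
ft_force: [-0.8, -1.1, -0.6]
grip_width: -0.0
```

```bash
python3 -m crank '[[0,0,0,1,0,0,0],[0,0,0,1,0,0,0],[0,0,0,0,0,0,0]]'; python3 -m crank '[[0,0,0,1,0,0,0],[0,0,0,0,0,0,0]]'; python3 -c "
from h import *
c2=snap('wrist','w8')"
```

```text
time_s: 11.9
eef_pos: [0.5122, -0.0572, 0.2029]
orientation: [-180.0, 0.1, 92.3]
ft_force: [-0.7, -4.5, -0.6]
grip_width: -0.001
time_s: 12.1
eef_pos: [0.5122, -0.057, 0.2029]
orientation: [-180.0, 0.2, 92.3]
ft_force: [-0.5, -6.4, 0.5]
grip_width: -0.004
```

View pics/w8.png

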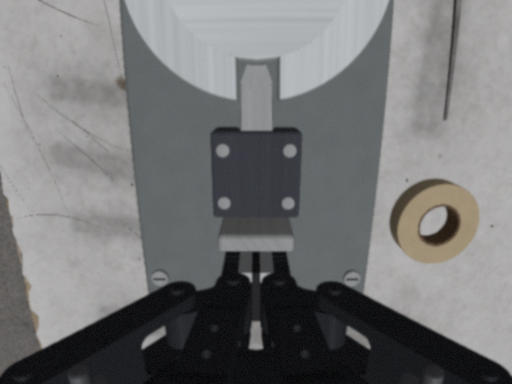

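```bash
python3 -m crank '[[0,0,0,1.5,0,0,0],[0,0,0,1,0,0,0],[0,0,0,0,0,0,0]]'; python3 -m crank '[[0,0,0,-10,0,0,0],[0,0,0,-20,0,0,0],[0,0,0,-20,0,-30,0],[0,0,0,0,0,-50,0],[0,0,0,0,0,-50,0],[0,0,0,0,0,-40,0],[0,0,0,0,0,0,0],[0,0,0,0,0,0,0]]'
python3 - <<'E'
from h import *
c=snap('scene','s9'); im=cv2.imread('pics/s9.png')[130:310,150:390]; cv2.imwrite('pics/s9z.png',cv2.resize(im,None,fx=3.2,fy=3.2))
for th,z in (('pin',.04),('thumb_plate',.04),('powder_jar',0),('tape_roll',0),('needle_file',0)):
    for r in models.place_of(th,'scene')[:1]: print(th,round(r['score'],2),np.round(r['uv'],1),np.round(atz(c,r['uv'],z),4))
snap('wrist','w9')
E
```

```text
time_s: 12.45
eef_pos: [0.5123, -0.0565, 0.2029]
orientation: [-179.9, 0.3, 92.2]
ft_force: [0.0, -11.8, 1.6]
grip_width: -0.002
time_s: 13.25
eef_pos: [0.5144, -0.1021, 0.3739]
orientation: [179.9, 0.0, 92.4]
ft_force: [-0.8, 0.2, 0.2]
grip_width: -0.002
pin 0.74 [285.8 224.2] [0.4621 0.0613 0.04  ]
thumb_plate 0.56 [304.9 184.4] [ 0.5244 -0.0359  0.04  ]
powder_jar 0.77 [194.2 258.3] [0.5233 0.2109 0.    ]
tape_roll 0.55 [276.2 176.4] [ 0.6167 -0.0409  0.    ]
```

View pics/s9z.png

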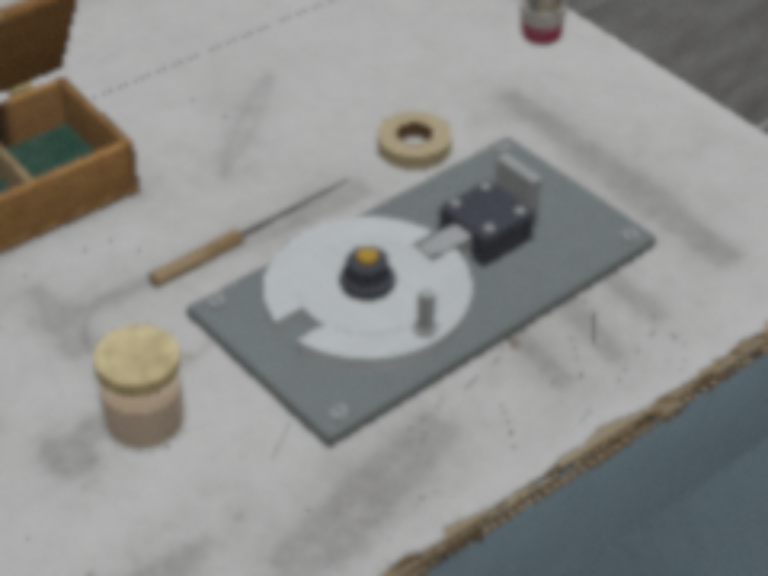

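View pics/w9.png

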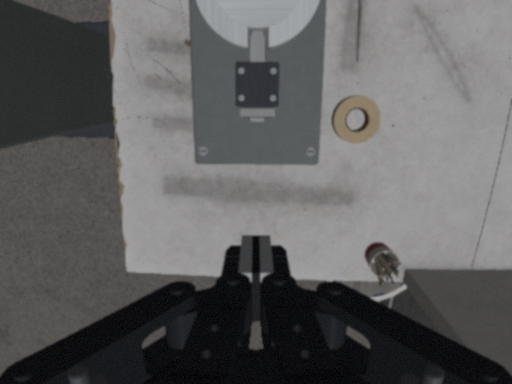

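```bash
python3 -c "
from h import *
print(workorder.hand_in()); print(env.get_state()['time_s'])"
```

```text
the job is handed in; nothing more can be done
None
the job is handed in; nothing more can be done
```

The turntable is locked. With the gripper shut, I pushed the pin counter-clockwise until the pi slot faced the bolt, then pushed the thumb plate until the bolt went home. I handed in at about 13.4 s, and the hand-in reports no verdict.

- **Disc angle:** before I pushed the bolt, the wrist camera put the slot within about 0.6° of the bolt line; the limit is about 4°.
- **Bolt:** it stopped against the guide block, and the push force rose to about 12 N there with almost no further movement. The last pictures show the thumb plate against the block and the nose inside the slot.
- **Bystanders:** in the pictures the jar, tape roll and needle file look unmoved. The scene camera's jar reading changed by about 7 mm between the first and last looks. I put that down to the network's error, since the jar is in the same place in both pictures and nothing came near it. The network did not report the file in the last scene picture, so I compared it only by eye.
- **Robot:** it ended clear above the work, touching nothing. The highest force reading between moves was about 12 N.
- **Readings that disagreed:** with the finger in view, the scene and side cameras differed by about 6° on the pin's angle, so I used the wrist view of the slot instead. The last scene-camera reading of the thumb plate was about 12 mm off across the plate, with a low score, so I relied on the pictures and the force rise.

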